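Clear the crushed cans into the locked can box

TASK

Put every crushed can on the bench into the green can box and lock it up again. First pull the red lock knob fully out, then press down on the flush lid and slide it fully open, and drop all the crushed cans in through the mouth; then slide the lid fully shut and, last of all, push the knob fully home. Never move the lid while the knob is home, and leave everything else on the bench where it is.

Things in the scene. Friction and masses are not known exactly. Their poses are not given: they have to be found in the camera images.
- canbox: Green steel can box fixed to the bench, 170 (x) x 300 (y) x 160 mm high, hollow, open inside over its whole length. Origin: centre of its underside; z up; its -x face is the front (towards the robot) and carries the lock knob. Its flat top is a frame with the sliding lid flush in it; 15 mm wide frame strips along the front and back, 13 mm at the ends.
- lid (a joint): How far the lid has slid: 0 fully shut (covers the mouth), 0.13 m fully open. It slides along the box's +y to open. Stays where it is left; sliding drag about 1.5 N plus a little damping.
- lid_mid (a point): Centre of the lid's upper face, moves with the lid. The lid is a bare steel plate, 138 (x) x 135 (y) x 6 mm, its upper face flush with the box's top (160 mm above the bench), without handle, edge or recess to catch: it is moved by pressing down on it with about 8 to 15 N (closed fingertips will do) and dragging. A black square patch, 60 x 60 mm, flush, marks its middle. Axes as the box. Opening uncovers the mouth; the open lid lies over a recessed bay in the box's +y half.
- mouth (a point): Centre of the mouth that the open lid uncovers, at the level of the box's top: clear opening 140 (x) x 130 (y) mm, axes as the box; 155 mm deep to the box's inner floor.
- knob (a joint): How far the lock knob is drawn out: 0 fully home, 0.03 m fully out (along the box's -x). Detented by a spring: it is held at either end, needs about 6 N to break away from an end, and snaps on to the other end by itself once past half-way.
- knob_cap (a point): Centre of the red lock knob's cap, moves with the knob: a cylinder 28 mm in diameter and 20 mm long, its axis along the box's x, level, 125 mm above the bench (35 mm below the box's top). On the box's front; 17 mm free between cap and backing plate when home. Can be pinched across the box's y from straight above. Axes as the box.
- can0_mid (a point): Centre (half-way up) of the crushed drink can with red sides and an aluminium top: a concertinaed puck, 53 mm in diameter, 38 mm high, 12 to 25 g; z along its axis (upright when it stands on its base). May be absent.
- can1_mid (a point): Centre (half-way up) of the crushed drink can with blue sides and an aluminium top: a concertinaed puck, 53 mm in diameter, 38 mm high, 12 to 25 g; z along its axis (upright when it stands on its base). May be absent.
- can2_mid (a point): Centre (half-way up) of the crushed drink can with green sides and an aluminium top: a concertinaed puck, 53 mm in diameter, 38 mm high, 12 to 25 g; z along its axis (upright when it stands on its base). May be absent.
- can3_mid (a point): Centre (half-way up) of the crushed drink can with orange sides and an aluminium top: a concertinaed puck, 53 mm in diameter, 38 mm high, 12 to 25 g; z along its axis (upright when it stands on its base). May be absent.
- can4_mid (a point): Centre (half-way up) of the crushed drink can with white sides and an aluminium top: a concertinaed puck, 53 mm in diameter, 38 mm high, 12 to 25 g; z along its axis (upright when it stands on its base). May be absent.
- block_mid (a point): Bystander: centre of a wooden block, 75 (x) x 45 (y) x 35 mm high, lying among the cans.
- bowl: Bystander: stainless bowl, 110 mm across, 45 mm high; origin at the centre of its underside.
- tub: Bystander: yellow plastic tub, open, 130 (x) x 180 (y) x 75 mm high; origin at the centre of its underside.
- fullcan: Bystander: full uncrushed slim can, blue, 53 mm in diameter, 134 mm tall; origin at the centre of its underside. Not to be thrown away.
- jar: Bystander: amber jar, 70 mm in diameter, 90 mm tall; origin at the centre of its underside.

How it is judged:
On the way, in this order (a step that is already met when the one before it is completed fails the run):
1. the lock knob is pulled fully out (value of joint knob above 0.025 m), for 0.2 s.
2. the lid is slid fully open (value of joint lid above 0.11 m and value of joint knob above 0.025 m), for 0.2 s.
3. every crushed can is inside the box (x of can0_mid in the frame of canbox between -0.085 and 0.085 m and y of can0_mid in the frame of canbox between -0.15 and 0.15 m and z of can0_mid in the frame of canbox between 0 and 0.135 m and x of can1_mid in the frame of canbox between -0.085 and 0.085 m and y of can1_mid in the frame of canbox between -0.15 and 0.15 m and z of can1_mid in the frame of canbox between 0 and 0.135 m and x of can2_mid in the frame of canbox between -0.085 and 0.085 m and y of can2_mid in the frame of canbox between -0.15 and 0.15 m and z of can2_mid in the frame of canbox between 0 and 0.135 m and x of can3_mid in the frame of canbox between -0.085 and 0.085 m and y of can3_mid in the frame of canbox between -0.15 and 0.15 m and z of can3_mid in the frame of canbox between 0 and 0.135 m and x of can4_mid in the frame of canbox between -0.085 and 0.085 m and y of can4_mid in the frame of canbox between -0.15 and 0.15 m and z of can4_mid in the frame of canbox between 0 and 0.135 m), for 0.2 s.
4. the lid is slid fully shut with the knob still out (value of joint lid below 0.007 m and value of joint knob above 0.02 m), for 0.2 s.
5. the knob is pushed fully home (value of joint knob below 0.005 m), for 0.2 s.
At the end, for the whole second after the job is handed in: Every crushed can lies inside the box (its centre within the box and below 135 mm above the bench), the lid is shut within 7 mm and the lock knob is home within 5 mm; the order was knob out (over 25 mm), lid open (over 110 mm), cans in, lid shut, knob home (all of step 3 and value of joint lid below 0.007 m and value of joint knob below 0.005 m); the robot touches nothing.
It fails at once if the lid is moved (over 15 mm) while the knob is home (drawn less than 10 mm) (value of joint lid above 0.015 m and value of joint knob below 0.01 m).
It fails at once if another thing on the bench is shifted by more than 50 mm (distance of any of block_mid, bowl, tub, fullcan, jar from where it was at the start of the episode above 0.05 m).
Of can0, can1, can2, can3, can4 only 3 to 5 are there at a start; the rules pass over those that are not, and their reading is None.
At some moment in a run one of can0, can1, can2, can3, can4 may be knocked a few centimetres aside while the robot is not near it.
Once in a run the grip may slacken for a moment while it holds something.
It also fails if it takes over 210 s, if anything falls off the work surface, if the arm or the gripper's body presses on something with over 40 N, if the wrist force passes 120 N, or if a joint passes its speed limit or range.

ROBOT

A 7-joint arm with a two-finger parallel gripper is mounted at the origin on the work surface. World frame = base frame: x ahead of the robot, y to its left, z up, the work surface at z = 0. Lengths are in m, angles in rad, forces in N, time in s.
With the tool pointing down it reaches from about 0.375 to 0.925 m from the base axis. Payload 3.1 kg.
Tool frame: the origin (TCP) lies between the finger pads; the fingertips stand 19 mm ahead of it and the grasp point (between the pads) is the TCP; z points along the fingers, y is the direction in which the jaws open and shut (so a half turn about z gives the same grasp; the last joint's range is limited). The gripper opens to 85 mm and grips with 20 to 120 N. Pads are 22 mm wide; open, the fingers measure 114 mm over their backs; the gripper's body (76 mm by 85 mm) begins 54 mm behind the grasp point. The pads swing forward as they close: fully open they stand 13 mm farther back than shut.
Start: joints at [1.242, 0.383, 0.044, 1.598, -0.018, 1.161, -0.05], TCP at [0.149, -0.633, 0.25] pointing down, gripper open.
Joint ranges: [-2.61, 2.61], [-0.41, 2.15], [-1.48, 1.57], [0, 2.5], [-1.57, 4.71], [0.05, 1.97], [-2.85, 2.85]. Speed limits (rad/s): [2.79, 2.79, 3.14, 3.14, 3.14, 3.14, 3.14].

INTERFACE

Orientations are given as a unit quaternion [x, y, z, w].
In Python, from bench import move_ptp, movel, move_j, move_gripper, pause, inverse_kinematics, read_camera, camera_params, MotionError, sign_off, look_for, tip_of, read_time_s, read_qpos, read_joint_vel, read_effort, read_eef_pos, read_tcp_rot, read_ft_force, read_ft_torque, read_finger_gap gives the robot as it stands. Calls block until the motion is done:
- move_ptp(position, orientation): joint-space move of the TCP to a pose.
- movel(position, orientation=None, speed=0.15): straight line of the TCP; orientation=None keeps the orientation; speed is the mean speed in m/s.
- move_j(angles): joint-space move.
- move_gripper(opening, effort=None): finger opening in m; effort is the grip in N (None keeps the last); returns when the fingers have stopped.
- pause(seconds).
- inverse_kinematics(position, orientation): joint angles nearest the present ones, or None.
- read_camera(name): name is "scene" or "top" or "wrist"; returns the picture (480x640x3 uint8, red, green, blue); there is no depth.
- camera_params(name): a dict with "K" (3x3 intrinsics, pixels), "camera_from_world" (4x4, takes a point from world to camera coordinates). Camera axes: x right, y down, z forward; pixel columns grow to the right and rows downward; lengths in m; the calibration is good to about 2 mm. The wrist camera is an equidistant fisheye: a pixel r from the principal point sees the ray r / f radians off the axis. A picture is of the moment at which its call begins: read the wrist's pose just before it. camera_params takes no time and is no camera call; for the wrist camera it gives the pose at the moment of the call.
A pose or a line that the arm cannot do raises MotionError and nothing moves.
- sign_off(): hands the job in, once; it reports no verdict.
Trained networks look in the newest picture that a camera, given by its name, has taken for a name from the list of things; names that differ only in an ending like _2 or _b are one class to them, and where a whole thing is asked for, a point or a joint stands for the part that bears it (a point fixed in the world has none). Each returns a list of dicts, best first, with "confidence" (0 to 1); they miss things now and then, are a little off and sometimes report something else, mostly with a low value. They report only what shows in the picture. A call takes as long as a camera call.
- look_for(camera, name): "at" ([column, row] in pixels, amid what is visible of it).
- tip_of(camera, name): "at" ([column, row] in pixels: a listed point, or the origin of a listed thing).
Readings, each from a call of its own:
- read_time_s(): time.
- read_qpos(): joint angles.
- read_joint_vel(): joint speeds.
- read_effort(): joint torques, N m.
- read_eef_pos(): TCP position.
- read_tcp_rot(): TCP orientation.
- read_ft_force(): force on the tool from outside, world axes, zero at the start.
- read_ft_torque(): the same for the moment, N m.
- read_finger_gap(): finger opening in m.
Only numpy, scipy, OpenCV 4.12 (cv2) and the standard library are available. Lean on these libraries where they do the work, as an engineer would, in place of code of your own. Each camera call takes 0.05 s, during which the arm holds its last target. There are 200 camera calls.

## Working session

There is one attempt and no reset: what is moved stays moved. The work goes in short steps, each a Python script; the robot and the scene stay as the last script left them, time stands still between calls to the robot, and variables do not carry over. Pictures are saved under pics/ and viewed, about 12 in all and at most 16, crops included, and the job is handed in when it is done.

```bash
mkdir -p pics; ls
cat > h.py <<'E'
import numpy as np, cv2
from bench import *
from scipy.spatial.transform import Rotation as R
def ray(cam,px,P=None):
    P=P or camera_params(cam); K=np.array(P["K"]); T=np.linalg.inv(np.array(P["camera_from_world"]))
    x=(px[0]-K[0,2])/K[0,0]; y=(px[1]-K[1,2])/K[1,1]
    if cam=="wrist":
        r=np.hypot(x,y); s=np.sin(r)/r if r>1e-9 else 1; d=np.array([x*s,y*s,np.cos(r)])
    else: d=np.array([x,y,1.])
    return T[:3,3],T[:3,:3]@d
def at_z(cam,px,z,P=None):
    o,d=ray(cam,px,P); return o+d*(z-o[2])/d[2]
def proj(cam,p):
    P=camera_params(cam);K=np.array(P["K"]);c=np.array(P["camera_from_world"])@np.append(p,1)
    return (K@(c[:3]/c[2]))[:2]
def save(cam,name,img=None):
    im=read_camera(cam) if img is None else img
    cv2.imwrite(f"pics/{name}.png",cv2.cvtColor(im,cv2.COLOR_RGB2BGR)); return im
def down(yaw): # tool z down, tool y axis (jaws) at angle yaw from world +y
    return (R.from_euler('z',yaw)*R.from_quat([1,0,0,0])).as_quat()
E
python3 - <<'E'
from h import *
print(R.from_quat(read_tcp_rot()).as_matrix().round(2),read_eef_pos())
for c in("scene","top"): save(c,c+"0")
Z=dict(canbox=0,lid_mid=.16,knob_cap=.125,mouth=.16,can0_mid=.019,can1_mid=.019,can2_mid=.019,can3_mid=.019,can4_mid=.019,block_mid=.0175,bowl=0,tub=0,fullcan=0,jar=0)
for n,z in Z.items():
    for c in("top","scene"):
        for d in tip_of(c,n)[:2]:
            print(n,c,np.round(d["at"]),round(d["confidence"],2),at_z(c,d["at"],z).round(3))
print(read_time_s())
E
```

```text
pics
[[ 0.97  0.23 -0.  ]
 [ 0.23 -0.97  0.  ]
 [-0.   -0.   -1.  ]] [ 0.14846625 -0.63190622  0.24887115]
lid_mid top [310. 202.] 0.78 [0.636 0.072 0.16 ]
lid_mid scene [347. 230.] 0.61 [0.641 0.069 0.16 ]
lid_mid scene [232. 423.] 0.2 [ 0.754 -0.392  0.16 ]
knob_cap top [271. 262.] 0.63 [0.491 0.167 0.125]
knob_cap scene [325. 188.] 0.6 [0.499 0.166 0.125]
mouth scene [384. 170.] 0.74 [0.591 0.284 0.16 ]
mouth scene [161. 327.] 0.59 [ 0.518 -0.356  0.16 ]
can0_mid top [383. 237.] 0.89 [ 0.568 -0.12   0.019]
can0_mid top [434. 240.] 0.7 [ 0.56  -0.255  0.019]
can0_mid scene [268. 302.] 0.72 [ 0.57  -0.127  0.019]
can1_mid top [463. 285.] 0.81 [ 0.441 -0.331  0.019]
can1_mid top [309. 201.] 0.38 [0.665 0.08  0.019]
can1_mid scene [162. 328.] 0.91 [ 0.435 -0.33   0.019]
can1_mid scene [321. 353.] 0.53 [ 0.746 -0.144  0.019]
can2_mid top [434. 240.] 0.83 [ 0.561 -0.255  0.019]
can2_mid top [465. 287.] 0.61 [ 0.435 -0.336  0.019]
can2_mid scene [226. 338.] 0.61 [ 0.563 -0.252  0.019]
can4_mid top [216. 289.] 0.54 [0.427 0.327 0.019]
block_mid top [475. 243.] 0.57 [ 0.554 -0.366  0.018]
block_mid scene [187. 370.] 0.79 [ 0.555 -0.358  0.017]
bowl top [389. 178.] 0.68 [ 0.734 -0.14   0.   ]
bowl scene [318. 350.] 0.82 [ 0.732 -0.136  0.   ]
tub top [471. 190.] 0.92 [ 0.703 -0.366  0.   ]
tub scene [236. 424.] 0.84 [ 0.708 -0.366 -0.   ]
fullcan top [173. 265.] 0.83 [0.49  0.448 0.   ]
fullcan scene [347. 230.] 0.68 [0.568 0.18  0.   ]
fullcan scene [385. 169.] 0.57 [0.506 0.442 0.   ]
jar top [220. 288.] 0.94 [0.428 0.319 0.   ]
jar scene [343. 174.] 0.88 [0.426 0.341 0.   ]
1.5
```

View pics/top0.png

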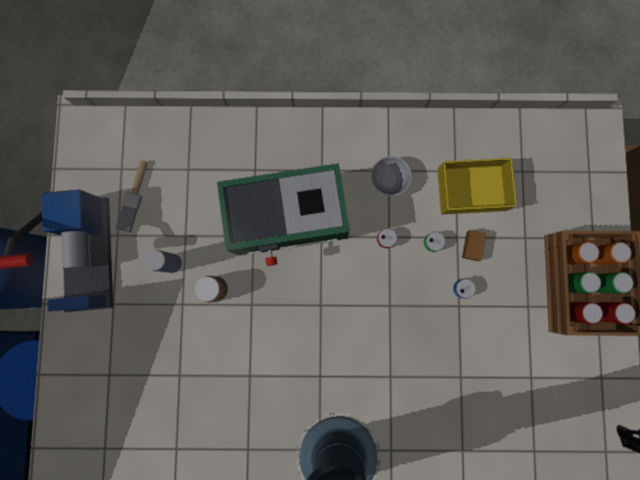

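View pics/scene0.png

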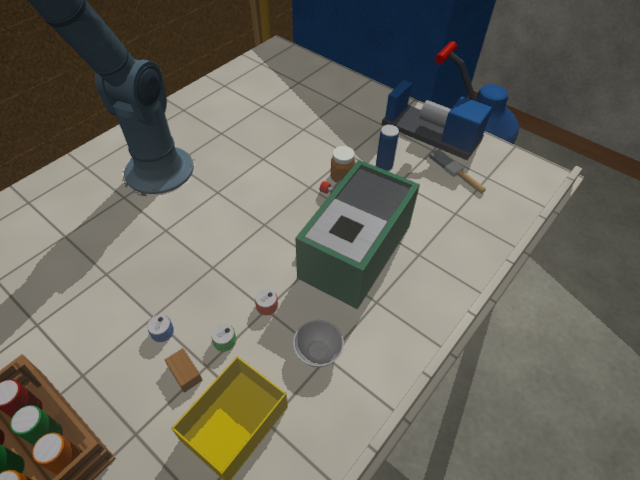

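The top picture shows three cans: red (385,238), green (434,241) and blue (464,287). The box's top corners are near (218,182), (340,165), (349,237) and (229,252), the lid patch is at (312,202) and the knob at (271,261). Next I get the box yaw and look at the knob with the wrist camera.

Run:
```python
from h import *
im=read_camera("top")
hsv=cv2.cvtColor(im,cv2.COLOR_RGB2HSV)
m=cv2.inRange(hsv,(60,80,20),(95,255,255)); m[:, :200]=0; m[:,370:]=0; m[:150]=0;m[270:]=0
m=cv2.morphologyEx(m,cv2.MORPH_OPEN,np.ones((2,2)))
pts=np.argwhere(m)[:,::-1].astype(np.float32)
box=cv2.boxPoints(cv2.minAreaRect(pts)); W=np.array([at_z("top",p,.16) for p in box])
print(box.round(),W.round(3),W.mean(0).round(3))
for i in range(4):
    e=W[(i+1)%4]-W[i]; print(np.linalg.norm(e).round(3),np.degrees(np.arctan2(e[1],e[0])).round(1))
g=cv2.cvtColor(im,cv2.COLOR_RGB2GRAY)[185:220,290:335]
q=np.argwhere(g<45)[:,::-1].astype(np.float32)+[290,185]
r=cv2.minAreaRect(q.astype(np.float32)); print(r, at_z("top",r[0],.16))
B=np.array([at_z("top",p,.16) for p in cv2.boxPoints(r)])
for i in range(2):
    e=B[i+1]-B[i]; print(np.linalg.norm(e).round(3),np.degrees(np.arctan2(e[1],e[0])).round(1))
move_ptp([0.47,0.12,0.33],down(0.12)); 
P=camera_params("wrist"); save("wrist","w1")
for n,z in(("knob_cap",.125),("lid_mid",.16)):
    for d in tip_of("wrist",n)[:2]: print(n,np.round(d["at"]),d["confidence"],at_z("wrist",d["at"],z,P).round(4))
print(read_qpos(),read_time_s())
```

```text
[[218. 182.]
 [340. 164.]
 [351. 238.]
 [229. 256.]] [[ 0.682  0.296  0.16 ]
 [ 0.729  0.     0.16 ]
 [ 0.549 -0.027  0.16 ]
 [ 0.505  0.264  0.16 ]] [0.616 0.133 0.16 ]
0.299 -81.0
0.181 -171.6
0.294 98.8
0.181 10.2
((310.42486572265625, 201.5115509033203), (23.036664962768555, 23.492835998535156), 81.25383758544922) [0.63669588 0.07069149 0.16      ]
0.057 -80.8
0.056 -170.9
knob_cap [266. 178.] 0.84 [0.4971 0.1661 0.125 ]
lid_mid [400.  22.] 0.6 [0.6419 0.0717 0.16  ]
[ 0.69751862  0.07620367 -1.05592911  1.84415137  0.06938743  1.26073383
 -1.83060347] 4.5917
```

View pics/w1.png

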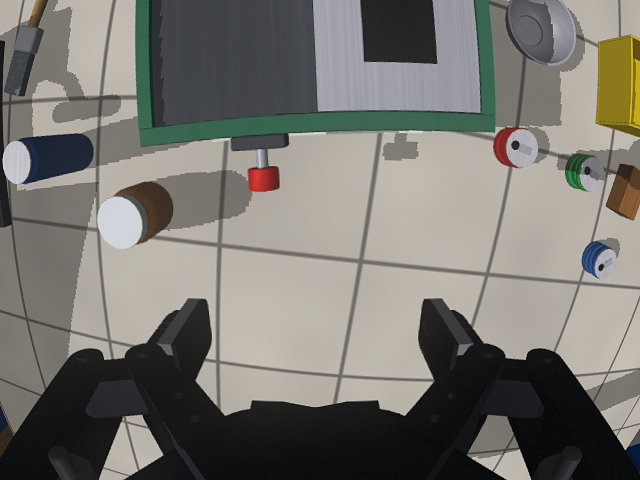

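The wrist view shows the knob at (264,178), with the jar clear of it. The box yaw is about 9°. Now I pull the knob.

```bash
cat >> h.py <<'E'
YAW=0.157; Q=down(YAW); EX=np.array([np.cos(YAW),np.sin(YAW),0]); EY=np.array([-np.sin(YAW),np.cos(YAW),0])
LID=np.array([0.638,0.071,0.16]); KN=np.array([0.4965,0.166,0.125])
E
python3 - <<'E'
from h import *
move_gripper(0.07)
move_ptp(KN+[0,0,.1],Q)
movel(KN+[0,0,.002],Q,.12)
print(read_ft_force())
move_gripper(0.02,50); print("gap",read_finger_gap(),read_ft_force())
p=np.array(read_eef_pos())
movel(p-.036*EX,Q,.06); pause(.3)
print(read_eef_pos()-p,read_ft_force(),read_finger_gap())
move_gripper(0.07)
p=np.array(read_eef_pos()); movel(p+[0,0,.1],Q,.2)
move_ptp(LID+[-.12,0,.15],Q)
P=camera_params("wrist"); save("wrist","w2")
for n,z in(("knob_cap",.125),("lid_mid",.16)):
    for d in tip_of("wrist",n)[:2]: print(n,np.round(d["at"]),d["confidence"],at_z("wrist",d["at"],z,P).round(4))
print(read_time_s())
E
```

```text
[0.50076383 0.25340946 0.54603007]
gap 0.02664554231784567 [-1.55801081  3.60892905  5.17581144]
[-0.02988379 -0.00482226  0.00024344] [ 14.2331463    6.36211488 -15.19062575] 0.026689563139636076
knob_cap [205. 258.] 0.57 [0.4656 0.1629 0.125 ]
knob_cap [110. 234.] 0.44 [0.4735 0.2627 0.125 ]
lid_mid [339.  66.] 0.92 [0.6396 0.0727 0.16  ]
9.8083
```

View pics/w2.png

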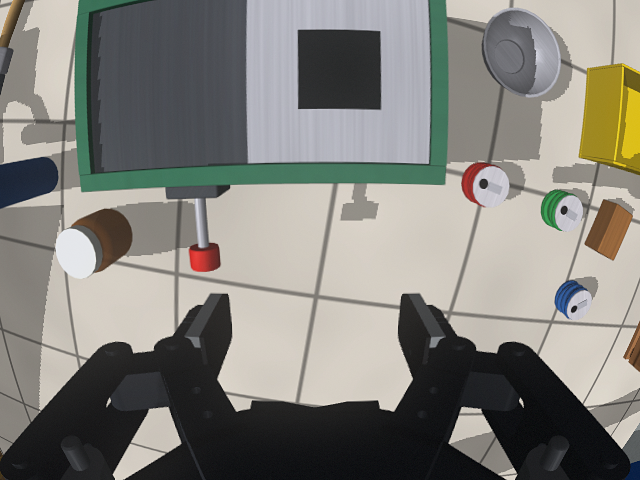

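The knob is fully out. Now I open the lid.

```bash
cat >> h.py <<'E'
def press(p,target=11,zmin=.168):
    z=.186
    while z>zmin:
        movel([p[0],p[1],z],Q,.05); f=read_ft_force()[2]
        if f>target: break
        z-=.0015
    return z,f
def drag(p,z,dist,n=6):
    for i in range(1,n+1):
        q=p+EY*dist*i/n; movel([q[0],q[1],z],Q,.08); f=read_ft_force()
        if f[2]<9: z-=.001
        elif f[2]>14: z+=.001
    return z,f
E
python3 - <<'E'
from h import *
move_gripper(0.0,30)
move_ptp(LID+[0,0,.06],Q)
print(read_ft_force())
z,f=press(LID); print(z,f,read_eef_pos())
print(drag(LID,z,.136),read_eef_pos())
p=np.array(read_eef_pos()); movel([p[0],p[1],.26],Q,.2)
move_gripper(.085)
move_ptp([0.50,-0.1,0.3],Q)
P=camera_params("wrist"); save("wrist","w3"); read_camera("top")
for n,z in(("lid_mid",.16),("can0_mid",.019),("can1_mid",.019),("can2_mid",.019),("can3_mid",.019),("can4_mid",.019)):
  for c in("wrist","top"):
    for d in tip_of(c,n)[:2]: print(n,c,np.round(d["at"]),d["confidence"],at_z(c,d["at"],z,P if c=="wrist" else None).round(4))
print(read_time_s())
E
```

```text
[-0.11037822 -0.01638998 -0.20987732]
0.1755 15.483297168985912 [0.63823955 0.07139026 0.17913774]
(0.1765, array([-2.1861632 , -1.56701844, 10.07944725])) [0.61742873 0.20617243 0.17919706]
lid_mid wrist [ 8. 60.] 0.98 [0.618  0.2014 0.16  ]
lid_mid top [256. 213.] 0.68 [0.6069 0.2024 0.16  ]
can0_mid wrist [349. 144.] 0.56 [ 0.5667 -0.1258  0.019 ]
can1_mid wrist [485. 280.] 0.91 [ 0.4348 -0.3288  0.019 ]
can1_mid wrist [351. 141.] 0.57 [ 0.5702 -0.1274  0.019 ]
can1_mid top [467. 286.] 0.59 [ 0.438  -0.3407  0.019 ]
can2_mid wrist [457. 172.] 0.7 [ 0.5587 -0.2537  0.019 ]
can2_mid top [472. 189.] 0.37 [ 0.7018 -0.3628  0.019 ]
can3_mid wrist [ 51. 218.] 0.7 [0.428  0.2493 0.019 ]
can4_mid top [468. 192.] 0.22 [ 0.6915 -0.3529  0.019 ]
19.6083
```

View pics/w3.png

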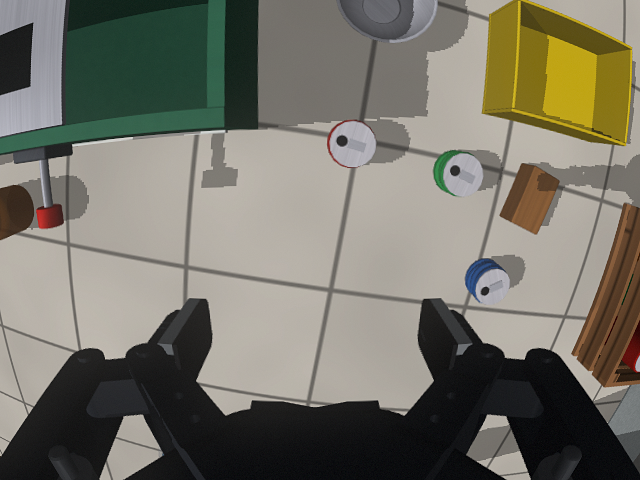

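The lid is open by about 131 mm. The cans are red (352,143), green (458,173) and blue (487,281). Next come the cans, each one located again before its grasp.

```bash
cat >> h.py <<'E'
MOUTH=LID.copy()
def ptp(p,yaw):
    for y in (yaw,yaw-np.pi,yaw+np.pi):
        try: move_ptp(p,down(y)); return y
        except MotionError as e: err=e
    raise err
def find(name,guess,r=.1):
    try: move_ptp([guess[0]-.13,guess[1],.25],Q)
    except MotionError: move_ptp([guess[0]-.05,guess[1],.3],Q)
    for _ in range(3):
        P=camera_params("wrist"); read_camera("wrist")
        c=[at_z("wrist",d["at"],.019,P) for d in tip_of("wrist",name)[:3] if d["confidence"]>.3]
        c=[x for x in c if np.linalg.norm(x[:2]-guess[:2])<r]
        if c: return c[0]
    return None
def fetch(name,guess,yaw,dy):
    move_gripper(.085)
    c=find(name,np.array(guess)); print(name,c)
    if c is None: return False
    y=ptp([c[0],c[1],.14],yaw); movel([c[0],c[1],.025],None,.15)
    move_gripper(.03,50); g=read_finger_gap(); f=read_ft_force(); print("gap",g,f)
    movel([c[0],c[1],.28],None,.25); g=read_finger_gap(); print("lifted",g)
    if g<.045: return False
    m=MOUTH+EY*dy
    y=ptp([m[0],m[1],.28],YAW); g=read_finger_gap(); print("over",g)
    if g<.045: return False
    movel([m[0],m[1],.165],None,.2); print("in",read_finger_gap(),read_ft_force())
    move_gripper(.075); movel([m[0],m[1],.27],None,.25)
    print("t",read_time_s()); return True
E
python3 - <<'E'
from h import *
print(fetch("can0_mid",[.568,-.126],YAW,.02))
save("wrist","w4")
E
```

```text
can0_mid [ 0.56917312 -0.12899048  0.019     ]
gap 0.05169422333026042 [ 0.36252465 -1.1924743   5.25920202]
lifted 0.051945130537713886
over 0.05147403498013723
in 0.0512877284435172 [ 0.56932084  1.05097807 -0.10818302]
t 26.1333
True
```

View pics/w4.png

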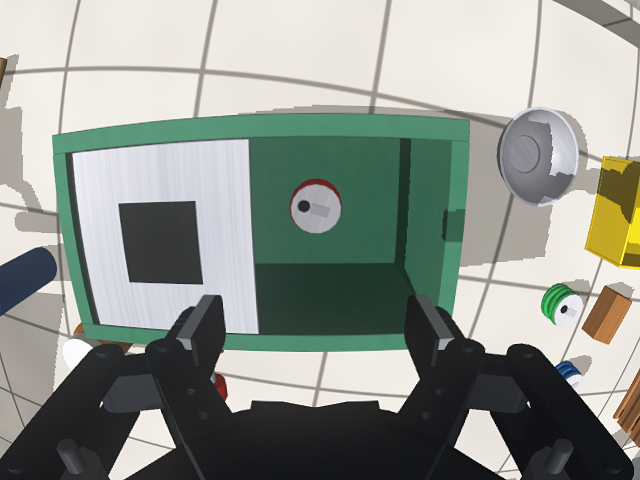

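The red can is inside, at (316,206), and the mouth is well clear. Green and blue are next.

Run:
```python
from h import *
print(fetch("can2_mid",[.56,-.254],np.pi/2,-.02))
print(fetch("can1_mid",[.436,-.33],YAW,0.))
save("wrist","w5"); save("top","top5")
```

```text
can2_mid [ 0.55961781 -0.25476708  0.019     ]
gap 0.05204207454084275 [ 0.20259647 -0.51804037  5.57715881]
lifted 0.05203096491400998
over 0.051893625805205575
in 0.05174705654725629 [-0.00448971  0.02827606  0.91447234]
t 34.6917
True
can1_mid [ 0.43283386 -0.33048548  0.019     ]
gap 0.05186869298916357 [0.2287791  0.05059747 6.03815402]
lifted 0.05179362999489449
over 0.051704663149130525
in 0.051672665418131786 [0.70977425 0.87000976 0.41077846]
t 43.4333
True
```

View pics/w5.png

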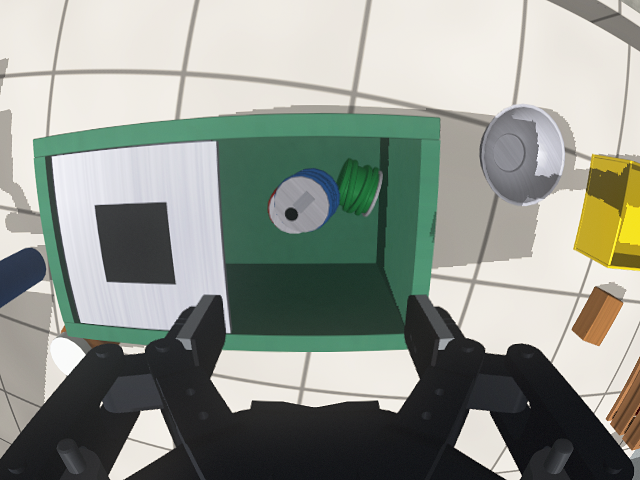

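View pics/top5.png

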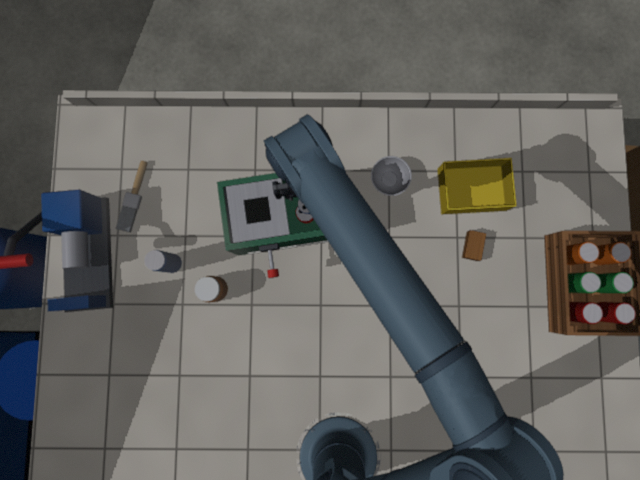

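All three cans are low in the box and the bench has no others. Now I shut the lid and push the knob home.

Run:
```python
from h import *
move_gripper(0.0,30)
O=LID+.131*EY
move_ptp(O+[0,0,.07],Q)
z,f=press(O); print(z,f,read_eef_pos())
print(drag(O,z,-.137),read_eef_pos())
p=np.array(read_eef_pos()); movel([p[0],p[1],.26],Q,.2)
move_ptp([.49,.1,.3],Q)
P=camera_params("wrist"); save("wrist","w6")
for n,z in(("lid_mid",.16),("knob_cap",.125)):
    for d in tip_of("wrist",n)[:2]: print(n,np.round(d["at"]),d["confidence"],at_z("wrist",d["at"],z,P).round(4))
print(read_time_s())
```

```text
0.1755 15.11487053712485 [0.61778645 0.20060935 0.17917081]
(0.1755, array([-0.88318737,  0.08821034,  8.41715322])) [0.64022734 0.0670063  0.17918221]
lid_mid [384.  36.] 0.62 [0.6392 0.0725 0.16  ]
knob_cap [235. 234.] 0.88 [0.4686 0.1633 0.125 ]
51.625
```

View pics/w6.png

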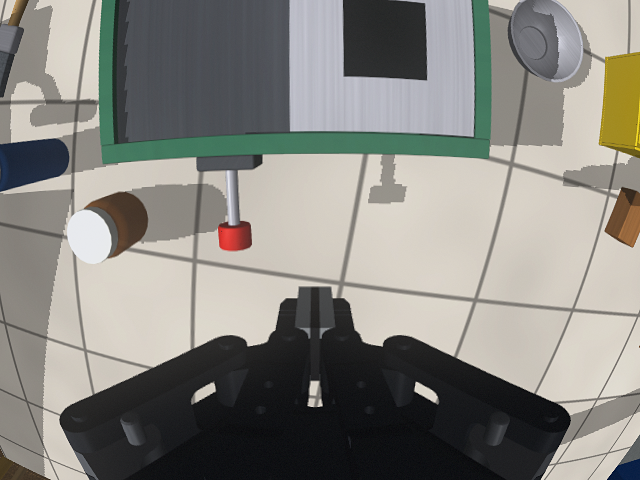

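The lid measures shut, at (0.639, 0.0725), the same as at the start. I'll nudge it once more against its stop to be safe, then push the knob home.

Run:
```python
from h import *
move_ptp(LID+[0,0,.06],Q)
z,f=press(LID,13); print(z,f); print(drag(LID,z,-.015,3))
p=np.array(read_eef_pos()); movel([p[0],p[1],.26],Q,.2)
K=KN-.03*EX
s=K-.05*EX; s[2]=.124
move_ptp([s[0],s[1],.26],Q); movel(s,Q,.15)
for d in np.arange(.026,.070,.004):
    q=s+d*EX; movel(q,Q,.05); f=read_ft_force(); e=np.dot(np.array(read_eef_pos())-s,EX)
    print(round(d,3),e.round(4),f.round(1))
    if d>.06 and np.linalg.norm(f[:2])>15: break
movel(s,Q,.1); movel([s[0],s[1],.3],Q,.2)
move_ptp([.45,.05,.33],Q)
P=camera_params("wrist"); save("wrist","w7")
for n,z in(("lid_mid",.16),("knob_cap",.125)):
    for d in tip_of("wrist",n)[:2]: print(n,np.round(d["at"]),d["confidence"],at_z("wrist",d["at"],z,P).round(4))
print(read_time_s())
```

```text
0.1755 15.567390151215795
(0.1755, array([-1.97616409,  4.88134144,  9.99471137]))
0.026 0.0259 [-1.1 -0.1 -0.2]
0.03 0.0295 [-0.6 -0.1 -0.3]
0.034 0.0324 [-5.  -0.2  1.2]
0.038 0.0374 [-2.2 -0.3 -1.6]
0.042 0.0431 [-1.5 -0.1 -1.3]
0.046 0.0478 [ 0.2 -0.  -0.1]
0.05 0.0508 [-0.7  0.2  0.8]
0.054 0.0544 [-0.3 -0.2  0.4]
0.058 0.0583 [-0.4  0.6 -0.1]
0.062 0.0595 [-4.9 -1.9  3.4]
0.066 0.0596 [-11.7  -3.7  10.1]
0.07 0.0596 [-19.4  -5.3  15.6]
knob_cap [194. 144.] 0.91 [0.4963 0.1676 0.125 ]
64.2417
```

View pics/w7.png

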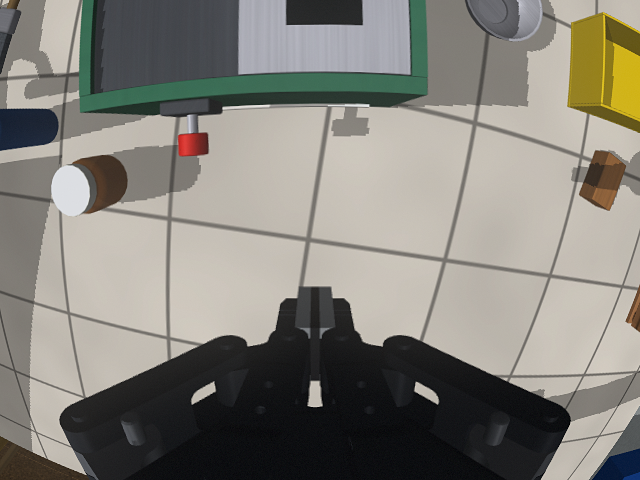

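The knob is home at (194,144), i.e. (0.496, 0.168) as at the start, and it met a hard stop. The lid is shut and the robot is clear of everything.

```bash
python3 -c "
from h import *
sign_off(); print(read_time_s())"
```

```text
the job is handed in; nothing more can be done
the job is handed in; nothing more can be done
```

The can box is locked up again with all three crushed cans inside. I found only red, green and blue cans on the bench. I pulled the knob out, slid the lid open, dropped the cans in, shut the lid, pushed the knob home and handed the job in at about 64 s.

**Last checks:**
- **Knob:** it is back at its starting position and met a hard stop when pushed.
- **Lid:** it measured shut to within about 1 mm of its starting position. A second drag towards shut met resistance, as expected at the stop. The final picture shows it shut, though the network did not report the lid in that view.
- **Cans:** all three were seen low in the box before the lid was shut.
- **Other things on the bench:** nothing looked shifted in the pictures; I did not measure them again.

No check failed, no grasp slipped, and I did not see any can knocked aside.

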